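# Park the bench magnifier and switch off its stage light

## Task

Push the lens arm of the bench magnifier up past its balance point, so that it tips over by itself and stays raised against its stop, without forcing or flinging it. Then press the round switch on the magnifier's base all the way down to put out the stage light, and move clear. Leave the specimen dish under the lens and everything else on the table where they are: nothing is to be picked up or shoved.

Things in the scene. Friction and masses are not known exactly. Their poses are not given: they have to be found in the camera images.
- stand: Bench magnifier, fixed to the table: a white base plate 160 mm (own x) by 360 mm (own y) by 30 mm high, with a white post 50 x 40 mm near its +y end that carries the lens arm at 140 mm. Origin: centre of the base's underside, on the table; z up. The arm moves in the stand's y-z plane; own x points away from the robot, within 20 degrees or so of straight ahead.
- pivot (a point): Hinge centre of the lens arm, at the top of the post: 140 mm above the table, at (0, 130, 140) mm in the stand's frame. The hinge line is the stand's x axis.
- lens_under (a point): Centre of the underside of the round lens head, moving with the arm. The head is a flat disc, black rim and clear glass, 90 mm across and 14 mm thick, centred 150 mm from the hinge centre. A bar 22 mm wide and 12 mm thick, along the line from hinge to head, carries it. Site axes are those of the arm: arm lowered, they are the stand's axes; -y points from hinge to head, -z out of the underside. Lowered, the underside is 133 mm above the table and the arm is level.
- lens_arm (a joint): Lens arm angle in rad: 0 lowered and level (head towards the stand's -y), growing as the head goes up; stop at 1.66 (just past upright). A steel counterweight on a stem behind the hinge makes it balance at about 0.9 to 1.0: below that it sinks back to 0, beyond it tips on by itself to the stop, in about a second, and stays. Raising it slowly takes about 1 to 2.5 N under the head. The hinge is damped: left to itself it never exceeds about 2 rad/s going up.
- switch_top (a point): Centre of the top face of the round black push switch, 30 mm across, on a grey housing at (0, -140) mm in the stand's frame, on the base plate, 52 mm above the table when up; moves with the button. It is pressed straight down.
- switch (a joint): Travel of the switch button in m: 0 up, 0.006 fully down; springs back when let go; fully down takes 4 N.
- dish: Loose glass specimen dish, 72 mm across, 13 mm high, with a small brown mushroom in it (top 26 mm above the dish's underside), standing on the base plate under the lowered lens, near (0, -20) mm in the stand's frame. Origin: centre of its underside. Leave it.
- jar: Loose jar with white lid, 60 mm across, 85 mm high, standing behind the magnifier (stand's +x side). Origin: centre of underside. Leave it.
- vial: Loose amber vial, 28 mm across, 60 mm high, behind the magnifier. Origin: centre of underside. Leave it.
- slide_box: Loose cardboard slide box, 60 x 100 x 35 mm high, behind the magnifier. Origin: centre of underside. Leave it.
- brush: Loose brush, 150 mm long, lying in front of the magnifier's post (stand's -x side). Leave it.
- eraser: Loose rubber block, 25 x 50 x 14 mm high, lying in front of the magnifier (stand's -x side). Origin: centre of underside. Leave it.
- cup: Loose white cup, 70 mm across, 80 mm high, standing just past the -y end of the base plate. Origin: centre of underside. Leave it.

How it is judged:
By the outcome, as a careful person would: the job done as asked, in the order asked, and still so for the second after the job is handed in, with the robot touching nothing.
It also fails if it takes over 51 s, if anything falls off the work surface, if the arm or the gripper's body presses on something with over 40 N, if the wrist force passes 120 N, or if a joint passes its speed limit or range.

## Robot

A 6-joint arm with a two-finger parallel gripper is mounted at the origin on the work surface. World frame = base frame: x ahead of the robot, y to its left, z up, the work surface at z = 0. Lengths are in m, angles in rad, forces in N, time in s.
With the tool pointing down it reaches from about 0.225 to 0.875 m from the base axis. Payload 3.4 kg.
Tool frame: the origin (TCP) lies between the finger pads; the fingertips stand 11 mm ahead of it and the grasp point (between the pads) lies 8 mm behind it; z points along the fingers, y is the line along which they close (so a half turn about z gives the same grasp; the last joint's range is limited). The gripper opens to 85 mm and grips with 20 to 120 N. Pads are 22 mm wide; open, the fingers measure 114 mm over their backs; the gripper's body (76 mm by 85 mm) begins 54 mm behind the grasp point. The pads swing forward as they close: fully open they stand 13 mm farther back than shut.
Start: joints at [-1.276, 0.276, 1.505, -0, 1.361, -0.121], TCP at [0.232, -0.526, 0.242] pointing down, gripper open.
Joint ranges: [-2.89, 2.89], [-0.75, 2.08], [0.22, 2.7], [-1.18, 4.32], [0.11, 2.71], [-2.7, 2.7]. Speed limits (rad/s): [2.57, 2.57, 3.14, 3.14, 3.14, 3.14].

## Interface

Orientations are given as a unit quaternion [w, x, y, z].
In Python, from rig import sensors, eyes, manip gives the robot as it stands.
- The arm moves only by the tool drive_tool, never from a script. Its argument "deltas" is a list of rows, each an object with "linear": the shift along the world's x, y, z in mm, a list of three; "twist": the turn about the world's z in degrees; "claw": the opening, from 0 (shut) to 1 (fully open). In form: [{"linear": [tx, ty, tz], "twist": twist, "claw": claw}, ...]. A call has 1 to 12 rows; each row is the pose to reach, as a shift and turn from the pose commanded when the call began; what a row does not reach only later rows make up. A row lasts 1/12 s, in which the tool goes at most 41.7 mm and 7.16 degrees, less where a joint would pass 70% of its speed; a pose out of reach is approached as far as the arm can. A call with a gripper value outside its range is refused whole. The fingers move at their own pace and stop on an object; "squeeze" is the grip in N (left out, the last holds). Time passes only in rows, so rows that repeat a pose let the fingers close. It gives the time, the measured TCP pose, the force, the opening and the grip force at its end, in the units of the state.
- sensors.get_state(): the state, without advancing time (a new reading comes with each control period).
- eyes.get_image(name): name is "side" or "top" or "wrist"; returns the picture (400x640x3 uint8, red, green, blue); there is no depth.
- eyes.camera_model(name): a dict with "intrinsics" (3x3 intrinsics, pixels), "R" (3x3) and "t" (3): a world point X has camera coordinates R X + t. Camera axes: x right, y down, z forward; pixel columns grow to the right and rows downward; lengths in m; the calibration is good to about 2 mm. A picture is of the moment at which its call begins: read the wrist's pose just before it. camera_model takes no time and is no camera call; for the wrist camera it gives the pose at the moment of the call.
- manip.sign_off(): hands the job in; it is judged then, once.
The state is a dict: "clock": time; "qpos": joint angles; "qd": joint speeds; "effort": joint torques, N m; "position": TCP position; "ee_rot": TCP orientation; "contact_force": force on the tool from outside, world axes, zero at the start; "moment": the same for the moment, N m; "width": finger opening in m; "gripper_force": force on a finger pad.
Only numpy, scipy, OpenCV 4.12 (cv2) and the standard library are available. Lean on these libraries where they do the work, as an engineer would, in place of code of your own. Each camera call takes 0.05 s, during which the arm holds its last target. There are 200 camera calls.

## Working session

There is one attempt and no reset: what is moved stays moved. The work goes in short steps, Python scripts to look and compute and a tool call to move; the robot and the scene stay as the last step left them, time stands still between calls to the robot, and variables do not carry over. Pictures are saved under pics/ and viewed, at most 10 in all, crops included, and the job is handed in when it is done.

Besides the shell and the picture viewer there is one more tool, called after "Request:" as name([rows], argument=value, ...), one row to a line, values as JSON. drive_tool: Moves the arm, as the interface text tells. Its arguments: {"type":"object","properties":{"deltas":{"type":"array","items":{"type":"object","properties":{"linear":{"type":"array","items":{"type":"number"}},"twist":{"type":"number"},"claw":{"type":"number"}}}},"squeeze":{"type":"number"}},"required":["deltas"]}

```bash
mkdir -p pics; python3 - <<'E'
from rig import sensors, eyes
import cv2
for n in("top","side"):
    im=eyes.get_image(n); cv2.imwrite(f"pics/{n}0.png",im[:,:,::-1])
    m=eyes.camera_model(n); print(n,m)
s=sensors.get_state(); print(s)
E
```

```text
top {'intrinsics': array([[370.27430577,   0.        , 322.81995377],
       [  0.        , 370.27430577, 201.75105247],
       [  0.        ,   0.        ,   1.        ]]), 'R': array([[ 0.00667129, -0.99932257, -0.03619258],
       [-0.98816893, -0.00104236, -0.15336581],
       [ 0.15322419,  0.03678753, -0.98750647]]), 't': array([-0.00628224,  0.63151402,  0.79408975])}
side {'intrinsics': array([[487.75757987,   0.        , 313.59522533],
       [  0.        , 487.75757987, 198.64496751],
       [  0.        ,   0.        ,   1.        ]]), 'R': array([[-0.97128411, -0.23786299,  0.00532687],
       [-0.18620331,  0.74601991, -0.6393611 ],
       [ 0.14810639, -0.62199316, -0.76888816]]), 't': array([0.57102333, 0.21586649, 0.90216077])}
{'clock': 0.1, 'qpos': array([-1.27600791e+00,  2.76517192e-01,  1.50601855e+00, -1.09793063e-05,
        1.36069125e+00, -1.21040530e-01]), 'qd': array([ 0.00074289, -0.00253017, -0.00146073, -0.00179988, -0.00086838,
        0.00044544]), 'effort': array([ 3.77606593e-04, -4.17700481e+01, -2.46405798e+01, -4.79065329e-04,
        5.84499969e-03, -1.16059674e-06]), 'position': array([ 0.23210677, -0.52557201,  0.24152971]), 'ee_rot': array([-8.13621149e-04,  9.78462972e-01,  2.06420796e-01, -7.62491458e-05]), 'contact_force': array([ 0.46012461, -0.1435929 , -0.55461428]), 'moment': array([ 0.04654007, -0.04341068, -0.01453356]), 'gripper_force': 0.0, 'width': 0.08547815539031939}
```

View pics/top0.png

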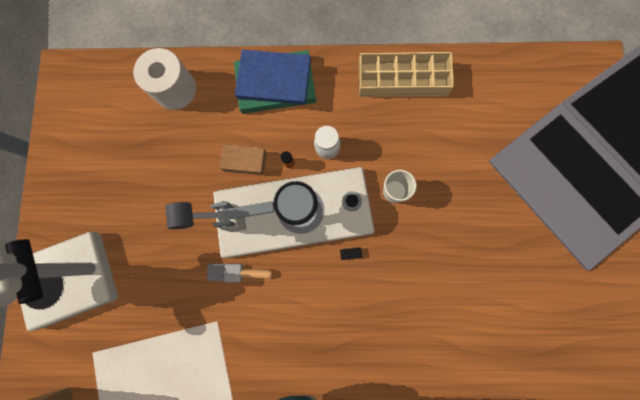

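View pics/side0.png

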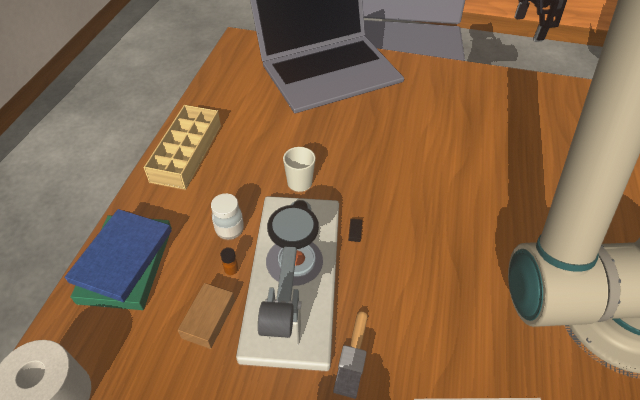

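The top view shows the stand's base with corners near (214,191), (362,169), (373,234) and (222,257). The head is at (296,203), the switch at (352,201) and the counterweight at (179,215). In the side view the counterweight is at (276,319), well above the hinge, and the head is at (293,227). The tool always points down, so the fingers can't get under the head. Pushing down on the counterweight behind the hinge raises it instead, so I'll measure that next.

```bash
cat > h.py <<'E'
import numpy as np, cv2
from rig import sensors, eyes
def ray(n,uv):
    m=eyes.camera_model(n); R=m["R"];c=-R.T@m["t"]
    d=R.T@np.linalg.solve(m["intrinsics"],[uv[0],uv[1],1]); return c,d/np.linalg.norm(d)
def onz(n,uv,z):
    c,d=ray(n,uv); return c+d*(z-c[2])/d[2]
def proj(n,X):
    m=eyes.camera_model(n); p=m["intrinsics"]@(m["R"]@X+m["t"]); return p[:2]/p[2]
def tri(u1,u2):
    c1,d1=ray("top",u1);c2,d2=ray("side",u2)
    s=np.linalg.lstsq(np.c_[d1,-d2],c2-c1,rcond=None)[0]
    a,b=c1+s[0]*d1,c2+s[1]*d2; return (a+b)/2,np.linalg.norm(a-b)
E
python3 - <<'E'
from h import *
for n,seed in(("top",(330,235)),("side",(320,260))):
    im=cv2.imread(f"pics/{n}0.png"); hsv=cv2.cvtColor(im,cv2.COLOR_BGR2HSV)
    w=cv2.inRange(hsv,(0,0,110),(179,70,255))
    k,l=cv2.connectedComponents(w); c=(l==l[seed[1],seed[0]]).astype(np.uint8)
    c=cv2.morphologyEx(c,cv2.MORPH_OPEN,np.ones((9,9)))
    ct=max(cv2.findContours(c,0,2)[0],key=cv2.contourArea)[:,0]
    P=np.array([onz(n,p,.03)[:2] for p in ct])*1000
    r=cv2.minAreaRect(P.astype(np.float32)); print(n,r,[proj(n,np.r_[q/1000,.03]).round() for q in cv2.boxPoints(r)])
t=cv2.imread("pics/top0.png")[150:270,150:400]; s=cv2.imread("pics/side0.png")[190:370,220:370]
cv2.imwrite("pics/t1.png",cv2.resize(t,None,fx=3,fy=3,interpolation=2)); cv2.imwrite("pics/s1.png",cv2.resize(s,None,fx=3.3,fy=3.3,interpolation=2))
E
```

```text
top ((610.963134765625, 68.08615112304688), (159.26852416992188, 357.358642578125), 9.588289260864258) [array([221., 258.]), array([374., 233.]), array([362., 166.]), array([213., 191.])]
side ((431.79010009765625, -393.43157958984375), (1550.414306640625, 1192.42431640625), 89.94293212890625) [array([625.,  -0.]), array([272., -42.]), array([ -5., 376.]), array([819., 604.])]
```

View pics/t1.png

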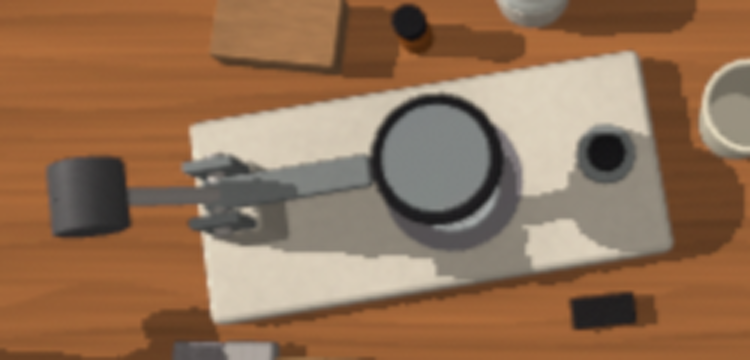

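View pics/s1.png

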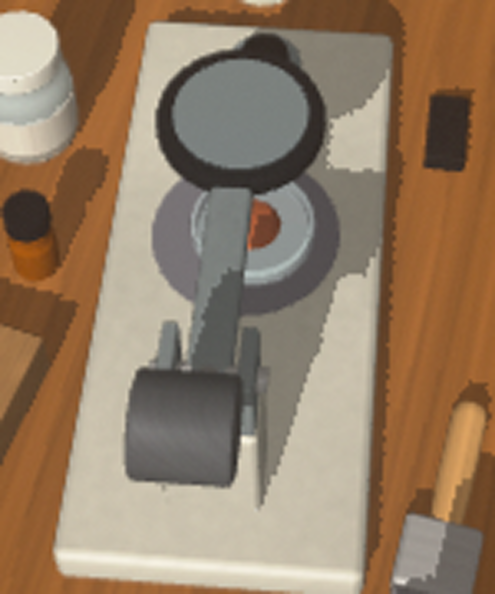

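The crops show the counterweight, a cylinder across the hinge line, centred at (179,215) in top and (276,319) in side. The head centre is at about (296,203) in top and (293,227) in side. The switch top is at (352,201) in top.

```bash
cat >> h.py <<'E'
a=np.radians(9.59); Rs=np.array([[np.cos(a),-np.sin(a),0],[np.sin(a),np.cos(a),0],[0,0,1]]); O=np.array([.611,.068,0])
st=lambda p:(Rs.T@(np.asarray(p)-O)*1000).round(1)
wd=lambda q:(Rs@(np.asarray(q)/1000)+O).round(4)
E
python3 - <<'E'
from h import *
p,g=tri((179.3,215.3),(275.5,319.4)); print("cw",p,g,st(p))
h,g=tri((150+437/3,150+160/3),(220+241/3.3,190+121/3.3)); print("head",h,g,st(h))
print("switch",onz("top",(150+605/3,150+152/3),.052),wd([0,-140,52]))
print("cw extents top", [st(onz("top",(150+u/3,150+v/3),p[2])) for u,v in((47,196),(130,196),(90,157),(88,236))])
print("extents side",[st(ray("side",(220+u/3.3,190+v/3.3))[0]+ray("side",(220+u/3.3,190+v/3.3))[1]*np.linalg.norm(p-ray("side",(0,0))[0])) for u,v in((183,368),(180,485))])
print("pivot",wd([0,130,140]))
E
```

```text
cw [0.58051698 0.25615212 0.20884682] 0.0009192045312829618 [  1.3 190.6 208.8]
head [0.61422175 0.04812129 0.13792217] 0.0002717428395551684 [-1.000e-01 -2.010e+01  1.379e+02]
switch [ 0.63355885 -0.0692131   0.052     ] [ 0.6343 -0.07    0.052 ]
cw extents top [array([  5.9, 215.9, 208.8]), array([ -2.6, 164.6, 208.8]), array([ 25.8, 186.8, 208.8]), array([-23. , 193. , 208.8])]
extents side [array([  2.9, 169.4, 219.6]), array([1.000e-01, 2.117e+02, 1.991e+02])]
pivot [0.5893 0.1962 0.14  ]
```

Request:
drive_tool([
  {"linear": [10,22,25],"twist": -3,"claw": 0},
  {"linear": [26,60,50],"twist": -7,"claw": 0},
  {"linear": [42,96,70],"twist": -14,"claw": 0},
  {"linear": [58,132,85],"twist": -14,"claw": 0},
  {"linear": [74,168,90],"twist": -14,"claw": 0},
  {"linear": [90,204,90],"twist": -14,"claw": 0},
  {"linear": [106,240,90],"twist": -14,"claw": 0},
  {"linear": [122,276,90],"twist": -14,"claw": 0},
  {"linear": [138,312,90],"twist": -14,"claw": 0},
  {"linear": [154,348,90],"twist": -14,"claw": 0},
  {"linear": [170,386,90],"twist": -14,"claw": 0},
  {"linear": [174,394,90],"twist": -14,"claw": 0},
], squeeze=20)

```text
clock: 1.1
position: [0.4072, -0.1265, 0.3322]
ee_rot: [-0.002, 0.996, 0.089, 0.001]
contact_force: [1.2, -0.7, 0.4]
width: 0.0003
gripper_force: 0.0
```

Request:
drive_tool([
  {"linear": [10,24,0],"twist": 0,"claw": 0},
  {"linear": [26,60,0],"twist": 0,"claw": 0},
  {"linear": [42,96,0],"twist": 0,"claw": 0},
  {"linear": [58,132,0],"twist": 0,"claw": 0},
  {"linear": [74,168,0],"twist": 0,"claw": 0},
  {"linear": [90,204,0],"twist": 0,"claw": 0},
  {"linear": [106,240,0],"twist": 0,"claw": 0},
  {"linear": [122,276,0],"twist": 0,"claw": 0},
  {"linear": [138,312,0],"twist": 0,"claw": 0},
  {"linear": [154,350,0],"twist": 0,"claw": 0},
  {"linear": [168,382,-20],"twist": 0,"claw": 0},
  {"linear": [173,393,-40],"twist": 0,"claw": 0},
])

```text
clock: 2.1
position: [0.5816, 0.2655, 0.2916]
ee_rot: [-0.001, 0.996, 0.087, 0.002]
contact_force: [-0.0, 0.5, -0.7]
width: -0.0002
gripper_force: 0.0
```

Request:
drive_tool([
  {"linear": [0,0,-10],"twist": 0,"claw": 0},
  {"linear": [0,0,-20],"twist": 0,"claw": 0},
  {"linear": [0,0,-27],"twist": 0,"claw": 0},
  {"linear": [0,0,-30],"twist": 0,"claw": 0},
  {"linear": [0,0,-30],"twist": 0,"claw": 0},
])

```text
clock: 2.52
position: [0.579, 0.2596, 0.2624]
ee_rot: [0.0, 0.996, 0.085, -0.0]
contact_force: [0.0, 1.0, 0.7]
width: 0.0
gripper_force: 0.0
```

```bash
python3 - <<'E'
from h import *
s=sensors.get_state(); print(s["position"],st(s["position"]),s["contact_force"],s["ee_rot"])
for n in("top","side"):
    cv2.imwrite(f"pics/{n}2.png",eyes.get_image(n)[:,:,::-1])
t=cv2.imread("pics/top2.png")[120:300,100:380]; s=cv2.imread("pics/side2.png")[170:400,180:400]
cv2.imwrite("pics/c2.png",np.hstack([cv2.resize(t,(467,300)),cv2.resize(s,(287,300))]))
E
```

```text
[0.57895073 0.25958645 0.26237598] [  0.3 194.2 262.4] [0.02854437 1.01566214 0.69598886] [ 2.41644671e-04  9.96391550e-01  8.48751205e-02 -1.88419771e-04]
```

View pics/c2.png

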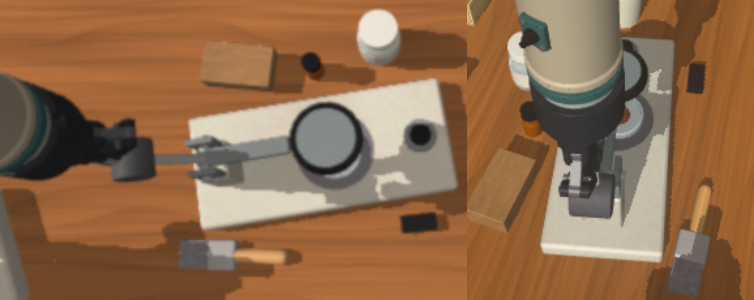

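The fingertips are over the counterweight: it sits under the gripper at (135,158) in the left half, and the tips are about 18 mm above its top. Next I push down slowly, following its arc.

Request:
drive_tool([
  {"linear": [0,0,-3],"twist": 0,"claw": 0},
  {"linear": [0,0,-6],"twist": 0,"claw": 0},
  {"linear": [0,0,-9],"twist": 0,"claw": 0},
  {"linear": [0,0,-12],"twist": 0,"claw": 0},
  {"linear": [0,0,-14],"twist": 0,"claw": 0},
  {"linear": [0,0,-16],"twist": 0,"claw": 0},
  {"linear": [0,0,-18],"twist": 0,"claw": 0},
  {"linear": [0,2,-20],"twist": 0,"claw": 0},
  {"linear": [-1,4,-22],"twist": 0,"claw": 0},
  {"linear": [-1,6,-24],"twist": 0,"claw": 0},
  {"linear": [-1,8,-26],"twist": 0,"claw": 0},
  {"linear": [-2,10,-28],"twist": 0,"claw": 0},
])

```text
clock: 3.62
position: [0.5773, 0.2724, 0.2353]
ee_rot: [-0.001, 0.996, 0.086, 0.001]
contact_force: [-0.6, 1.9, 6.6]
width: -0.0
gripper_force: 3.1
```

Request:
drive_tool([
  {"linear": [0,2,-3],"twist": 0,"claw": 0},
  {"linear": [-1,4,-6],"twist": 0,"claw": 0},
  {"linear": [-1,6,-9],"twist": 0,"claw": 0},
  {"linear": [-1,8,-12],"twist": 0,"claw": 0},
  {"linear": [-2,9,-15],"twist": 0,"claw": 0},
  {"linear": [-2,11,-18],"twist": 0,"claw": 0},
  {"linear": [-2,12,-21],"twist": 0,"claw": 0},
  {"linear": [-2,13,-24],"twist": 0,"claw": 0},
  {"linear": [-2,14,-27],"twist": 0,"claw": 0},
  {"linear": [-3,15,-30],"twist": 0,"claw": 0},
  {"linear": [-3,16,-33],"twist": 0,"claw": 0},
  {"linear": [-3,17,-36],"twist": 0,"claw": 0},
])

```text
clock: 4.62
position: [0.5732, 0.2975, 0.2017]
ee_rot: [-0.009, 0.996, 0.086, 0.002]
contact_force: [-7.0, 18.2, 12.0]
width: -0.0001
gripper_force: 9.4
```

```bash
python3 - <<'E'
from h import *
for n in("top","side"):
    cv2.imwrite(f"pics/{n}3.png",eyes.get_image(n)[:,:,::-1])
s=sensors.get_state(); print(st(s["position"]),s["contact_force"])
t=cv2.imread("pics/top3.png")[150:270,100:340]; s=cv2.imread("pics/side3.png")[200:400,200:360]
cv2.imwrite("pics/c3.png",np.hstack([cv2.resize(t,(460,230)),cv2.resize(s,(184,230))]) if 0 else np.vstack([cv2.resize(t,(560,280)),cv2.resize(np.pad(s,((0,0),(0,160),(0,0))),(560,320))[:, :560]]))
E
```

```text
[  0.9 233.  201.1] [-6.16351192 16.89583848 11.33339489]
```

View pics/c3.png

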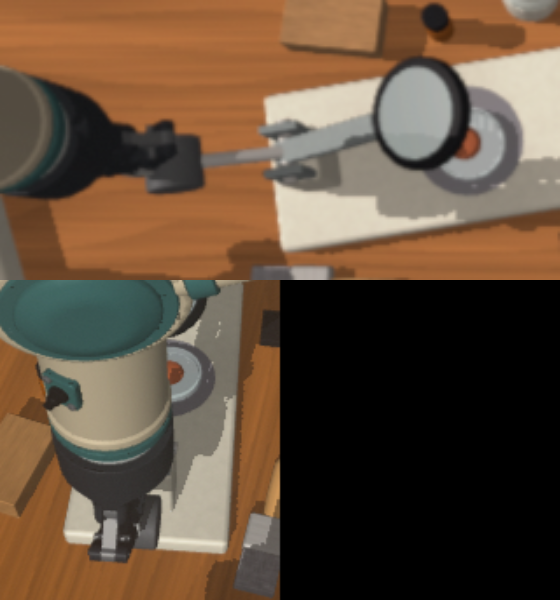

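The finger slid off the outboard side of the counterweight (crop (175,162)). The head is partly raised and the dish hasn't moved. I'll back off gently and push again from further inboard.

Request:
drive_tool([
  {"linear": [-1,8,0],"twist": 0,"claw": 0},
  {"linear": [-2,14,2],"twist": 0,"claw": 0},
  {"linear": [-2,14,10],"twist": 0,"claw": 0},
  {"linear": [-2,14,20],"twist": 0,"claw": 0},
  {"linear": [-2,14,30],"twist": 0,"claw": 0},
  {"linear": [-2,14,40],"twist": 0,"claw": 0},
  {"linear": [-2,14,50],"twist": 0,"claw": 0},
  {"linear": [0,0,58],"twist": 0,"claw": 0},
  {"linear": [3,-15,60],"twist": 0,"claw": 0},
  {"linear": [5,-30,60],"twist": 0,"claw": 0},
  {"linear": [7,-40,60],"twist": 0,"claw": 0},
  {"linear": [7,-40,60],"twist": 0,"claw": 0},
])

```text
clock: 5.72
position: [0.5815, 0.2445, 0.2578]
ee_rot: [0.001, 0.996, 0.084, -0.001]
contact_force: [0.0, 0.0, -0.9]
width: 0.0001
gripper_force: 0.0
```

```bash
python3 - <<'E'
from h import *
t=eyes.get_image("top")
s=sensors.get_state(); print(st(s["position"]),s["position"],s["contact_force"])
g=cv2.GaussianBlur(t[150:270,140:400],(0,0),1)
cv2.imwrite("pics/t4.png",cv2.resize(g[:,:,::-1],None,fx=3,fy=3))
E
```

```text
[  0.4 180.4 257.8] [0.58131148 0.24596542 0.25776713] [ 1.08436715 -0.24224477  0.41212492]
```

View pics/t4.png

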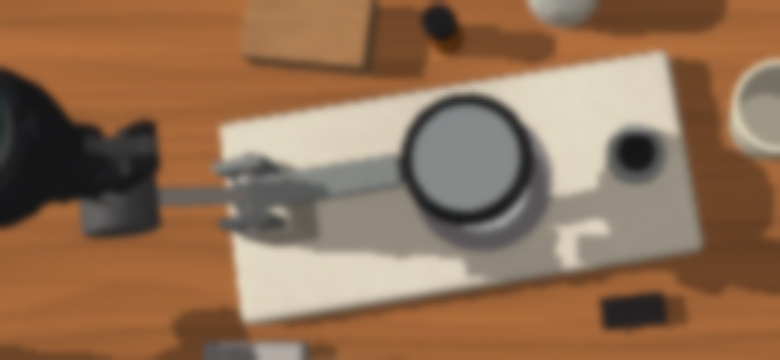

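The arm is level again, with the head at crop (465,158) and the scene unchanged. The tip is about 9 mm inboard of the counterweight centre.

Request:
drive_tool([
  {"linear": [0,0,-4],"twist": 0,"claw": 0},
  {"linear": [0,0,-8],"twist": 0,"claw": 0},
  {"linear": [0,0,-11],"twist": 0,"claw": 0},
  {"linear": [0,0,-13],"twist": 0,"claw": 0},
  {"linear": [0,0,-15],"twist": 0,"claw": 0},
  {"linear": [0,1,-17],"twist": 0,"claw": 0},
  {"linear": [0,3,-19],"twist": 0,"claw": 0},
  {"linear": [-1,5,-21],"twist": 0,"claw": 0},
  {"linear": [-1,7,-23],"twist": 0,"claw": 0},
  {"linear": [-1,9,-25],"twist": 0,"claw": 0},
  {"linear": [-2,10,-27],"twist": 0,"claw": 0},
  {"linear": [-2,12,-29],"twist": 0,"claw": 0},
])

```text
clock: 6.77
position: [0.5783, 0.2636, 0.2321]
ee_rot: [-0.003, 0.996, 0.086, 0.001]
contact_force: [-6.1, 5.1, 9.6]
width: -0.0
gripper_force: 5.4
```

Request:
drive_tool([
  {"linear": [0,1,-3],"twist": 0,"claw": 0},
  {"linear": [0,2,-6],"twist": 0,"claw": 0},
  {"linear": [0,3,-9],"twist": 0,"claw": 0},
  {"linear": [0,5,-12],"twist": 0,"claw": 0},
  {"linear": [-1,6,-15],"twist": 0,"claw": 0},
  {"linear": [-1,7,-18],"twist": 0,"claw": 0},
  {"linear": [-1,8,-21],"twist": 0,"claw": 0},
])

```text
clock: 7.35
position: [0.5786, 0.2692, 0.2091]
ee_rot: [-0.001, 0.996, 0.086, 0.001]
contact_force: [0.7, 1.7, 3.6]
width: 0.0001
gripper_force: 1.6
```

Request:
drive_tool([
  {"linear": [0,1,-3],"twist": 0,"claw": 0},
  {"linear": [0,2,-6],"twist": 0,"claw": 0},
  {"linear": [-1,4,-9],"twist": 0,"claw": 0},
  {"linear": [-1,5,-12],"twist": 0,"claw": 0},
  {"linear": [-1,6,-15],"twist": 0,"claw": 0},
  {"linear": [-1,7,-18],"twist": 0,"claw": 0},
  {"linear": [-1,8,-21],"twist": 0,"claw": 0},
  {"linear": [-2,9,-24],"twist": 0,"claw": 0},
])

```text
clock: 8.02
position: [0.5764, 0.2768, 0.1837]
ee_rot: [0.0, 0.996, 0.086, -0.0]
contact_force: [1.1, -0.6, 1.7]
width: 0.0001
gripper_force: 0.6
```

Request:
drive_tool([
  {"linear": [0,0,-2],"twist": 0,"claw": 0},
  {"linear": [0,0,-4],"twist": 0,"claw": 0},
  {"linear": [0,0,-6],"twist": 0,"claw": 0},
  {"linear": [0,0,-8],"twist": 0,"claw": 0},
  {"linear": [0,0,-10],"twist": 0,"claw": 0},
  {"linear": [0,0,-12],"twist": 0,"claw": 0},
  {"linear": [0,0,-14],"twist": 0,"claw": 0},
  {"linear": [0,0,-16],"twist": 0,"claw": 0},
  {"linear": [0,0,-18],"twist": 0,"claw": 0},
  {"linear": [0,0,-20],"twist": 0,"claw": 0},
  {"linear": [0,0,-22],"twist": 0,"claw": 0},
  {"linear": [0,0,-24],"twist": 0,"claw": 0},
])

```text
clock: 9.02
position: [0.5762, 0.2769, 0.16]
ee_rot: [0.0, 0.996, 0.086, -0.0]
contact_force: [0.5, -0.6, -0.0]
width: 0.0002
gripper_force: 0.1
```

Request:
drive_tool([
  {"linear": [0,0,0],"twist": 0,"claw": 0},
  {"linear": [0,0,0],"twist": 0,"claw": 0},
  {"linear": [0,0,0],"twist": 0,"claw": 0},
  {"linear": [0,0,0],"twist": 0,"claw": 0},
  {"linear": [0,0,0],"twist": 0,"claw": 0},
  {"linear": [0,0,0],"twist": 0,"claw": 0},
  {"linear": [0,0,0],"twist": 0,"claw": 0},
  {"linear": [0,0,0],"twist": 0,"claw": 0},
  {"linear": [0,0,0],"twist": 0,"claw": 0},
  {"linear": [0,0,0],"twist": 0,"claw": 0},
  {"linear": [0,0,0],"twist": 0,"claw": 0},
  {"linear": [0,0,0],"twist": 0,"claw": 0},
])

```text
clock: 10.02
position: [0.5763, 0.277, 0.1603]
ee_rot: [0.0, 0.996, 0.086, 0.0]
contact_force: [0.1, -0.2, -0.7]
width: 0.0001
gripper_force: 0.0
```

```bash
python3 - <<'E'
from h import *
t=eyes.get_image("top"); d=eyes.get_image("side")
s=sensors.get_state(); print(st(s["position"]),s["position"],s["contact_force"])
a=cv2.resize(t[130:280,120:400],(560,300)); b=cv2.resize(d[150:400,180:380],(240,300))
cv2.imwrite("pics/t5.png",np.hstack([a,b])[:,:,::-1])
E
```

```text
[  0.5 211.8 160.3] [0.57623487 0.27695689 0.16030654] [-0.62533601 -0.19868804  0.16215402]
```

View pics/t5.png

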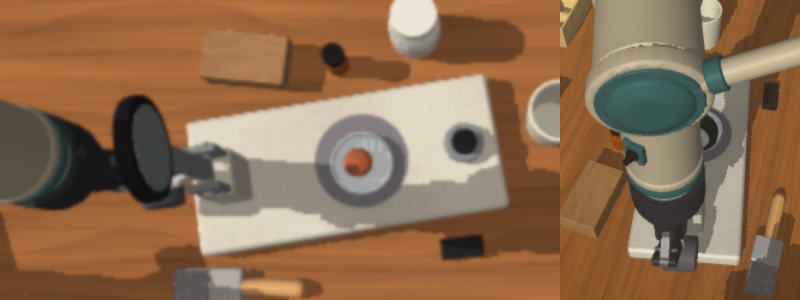

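The head now stands upright at (143,148), held by its stop and clear of the finger, and the dish is untouched. I'll retreat outboard, then go around the robot side to the switch.

Request:
drive_tool([
  {"linear": [-3,15,0],"twist": 0,"claw": 0},
  {"linear": [-6,32,5],"twist": 0,"claw": 0},
  {"linear": [-14,42,15],"twist": 0,"claw": 0},
  {"linear": [-34,44,30],"twist": 0,"claw": 0},
  {"linear": [-64,44,45],"twist": 0,"claw": 0},
  {"linear": [-96,40,60],"twist": 0,"claw": 0},
  {"linear": [-128,30,75],"twist": 0,"claw": 0},
  {"linear": [-150,5,85],"twist": 0,"claw": 0},
  {"linear": [-165,-25,90],"twist": 0,"claw": 0},
  {"linear": [-172,-60,90],"twist": 0,"claw": 0},
  {"linear": [-176,-95,90],"twist": 0,"claw": 0},
  {"linear": [-176,-130,90],"twist": 0,"claw": 0},
])

```text
clock: 11.12
position: [0.3983, 0.1466, 0.2514]
ee_rot: [-0.0, 0.996, 0.087, 0.001]
contact_force: [1.8, -0.8, -0.4]
width: -0.0002
gripper_force: 0.0
```

Request:
drive_tool([
  {"linear": [0,-35,0],"twist": 0,"claw": 0},
  {"linear": [0,-70,0],"twist": 0,"claw": 0},
  {"linear": [0,-105,0],"twist": 0,"claw": 0},
  {"linear": [0,-140,0],"twist": 0,"claw": 0},
  {"linear": [10,-172,0],"twist": 0,"claw": 0},
  {"linear": [32,-195,0],"twist": 0,"claw": 0},
  {"linear": [64,-210,0],"twist": 0,"claw": 0},
  {"linear": [98,-216,0],"twist": 0,"claw": 0},
  {"linear": [132,-217,-10],"twist": 0,"claw": 0},
  {"linear": [166,-217,-30],"twist": 0,"claw": 0},
  {"linear": [198,-217,-60],"twist": 0,"claw": 0},
  {"linear": [220,-217,-90],"twist": 0,"claw": 0},
])

```text
clock: 12.12
position: [0.6241, -0.0694, 0.1612]
ee_rot: [0.001, 0.996, 0.086, 0.003]
contact_force: [0.6, -0.8, 0.5]
width: -0.0002
gripper_force: 0.0
```

```bash
python3 - <<'E'
from h import *
s=sensors.get_state(); print(st(s["position"]),s["position"],s["contact_force"],s["clock"])
E
```

```text
[ -10.  -137.7  161.2] [ 0.6241008  -0.06944813  0.16119125] [ 0.60144238 -0.77361609  0.46262557] 12.1167
```

Request:
drive_tool([
  {"linear": [8,0,-10],"twist": 0,"claw": 0},
  {"linear": [14,0,-30],"twist": 0,"claw": 0},
  {"linear": [14,0,-50],"twist": 0,"claw": 0},
  {"linear": [14,0,-65],"twist": 0,"claw": 0},
  {"linear": [14,0,-75],"twist": 0,"claw": 0},
  {"linear": [14,0,-82],"twist": 0,"claw": 0},
  {"linear": [14,0,-87],"twist": 0,"claw": 0},
  {"linear": [14,0,-87],"twist": 0,"claw": 0},
  {"linear": [14,0,-87],"twist": 0,"claw": 0},
])

```text
clock: 12.87
position: [0.6346, -0.07, 0.0742]
ee_rot: [0.0, 0.996, 0.086, 0.001]
contact_force: [1.2, 0.3, 0.2]
width: -0.0004
gripper_force: 0.0
```

```bash
python3 - <<'E'
from h import *
t=eyes.get_image("top"); d=eyes.get_image("side")
s=sensors.get_state(); print(st(s["position"]),s["position"],s["contact_force"])
a=cv2.resize(t[130:280,150:430],(560,300)); b=cv2.resize(d[130:380,180:380],(240,300))
cv2.imwrite("pics/t6.png",np.hstack([a,b])[:,:,::-1])
E
```

```text
[   0.5 -140.2   74.5] [ 0.63486477 -0.0701687   0.07445808] [-0.22161183 -0.33150421 -0.64899634]
```

View pics/t6.png

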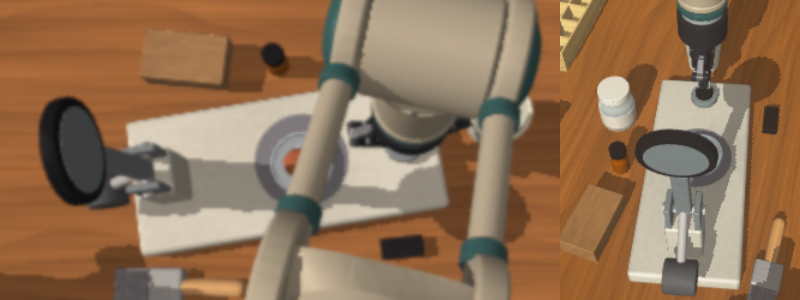

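The lens arm stays raised (72,150), and the shut fingertips are directly over the switch (703,95 in the side crop). Next I press down.

Request:
drive_tool([
  {"linear": [0,0,-3],"twist": 0,"claw": 0},
  {"linear": [0,0,-6],"twist": 0,"claw": 0},
  {"linear": [0,0,-9],"twist": 0,"claw": 0},
  {"linear": [0,0,-11],"twist": 0,"claw": 0},
  {"linear": [0,0,-13],"twist": 0,"claw": 0},
  {"linear": [0,0,-15],"twist": 0,"claw": 0},
  {"linear": [0,0,-17],"twist": 0,"claw": 0},
  {"linear": [0,0,-18],"twist": 0,"claw": 0},
  {"linear": [0,0,-18],"twist": 0,"claw": 0},
  {"linear": [0,0,-18],"twist": 0,"claw": 0},
])

```text
clock: 13.8
position: [0.6342, -0.0701, 0.0569]
ee_rot: [0.0, 0.996, 0.086, 0.0]
contact_force: [-3.1, 0.6, 10.7]
width: 0.0
gripper_force: 5.2
```

Request:
drive_tool([
  {"linear": [0,0,-1],"twist": 0,"claw": 0},
  {"linear": [0,0,-2],"twist": 0,"claw": 0},
  {"linear": [0,0,-2],"twist": 0,"claw": 0},
  {"linear": [0,0,-2],"twist": 0,"claw": 0},
])

```text
clock: 14.13
position: [0.6342, -0.0701, 0.0568]
ee_rot: [0.0, 0.996, 0.086, 0.001]
contact_force: [-5.7, 0.7, 19.3]
width: 0.0003
gripper_force: 9.7
```

Request:
drive_tool([
  {"linear": [0,0,5],"twist": 0,"claw": 0},
  {"linear": [0,0,14],"twist": 0,"claw": 0},
  {"linear": [0,0,30],"twist": 0,"claw": 0},
  {"linear": [0,0,55],"twist": 0,"claw": 0},
  {"linear": [0,0,85],"twist": 0,"claw": 0},
  {"linear": [-10,0,110],"twist": 0,"claw": 0},
  {"linear": [-40,-15,130],"twist": 0,"claw": 0},
  {"linear": [-75,-35,145],"twist": 0,"claw": 0},
  {"linear": [-110,-55,150],"twist": 0,"claw": 0},
  {"linear": [-145,-75,150],"twist": 0,"claw": 0},
  {"linear": [-180,-95,150],"twist": 0,"claw": 0},
  {"linear": [-215,-115,150],"twist": 0,"claw": 0},
])

```text
clock: 15.13
position: [0.4176, -0.1855, 0.2035]
ee_rot: [0.0, 0.996, 0.086, 0.0]
contact_force: [0.5, -0.4, 0.7]
width: 0.0
gripper_force: 0.0
```

Request:
drive_tool([
  {"linear": [-30,-20,0],"twist": 0,"claw": 0},
  {"linear": [-45,-40,0],"twist": 0,"claw": 0},
  {"linear": [-50,-60,0],"twist": 0,"claw": 0},
  {"linear": [-50,-70,0],"twist": 0,"claw": 0},
  {"linear": [-50,-70,0],"twist": 0,"claw": 0},
  {"linear": [-50,-70,0],"twist": 0,"claw": 0},
])

```text
clock: 15.63
position: [0.3697, -0.2549, 0.2032]
ee_rot: [-0.0, 0.996, 0.085, 0.0]
contact_force: [-0.2, -0.5, 0.6]
width: 0.0002
gripper_force: 0.0
```

```bash
python3 - <<'E'
from h import *
t=eyes.get_image("top"); d=eyes.get_image("side")
a=cv2.resize(t[120:285,150:430],(510,300)); b=cv2.resize(d[130:380,160:400],(288,300))
cv2.imwrite("pics/t7.png",np.hstack([a,b])[:,:,::-1])
E
```

```text
(no output)
```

View pics/t7.png

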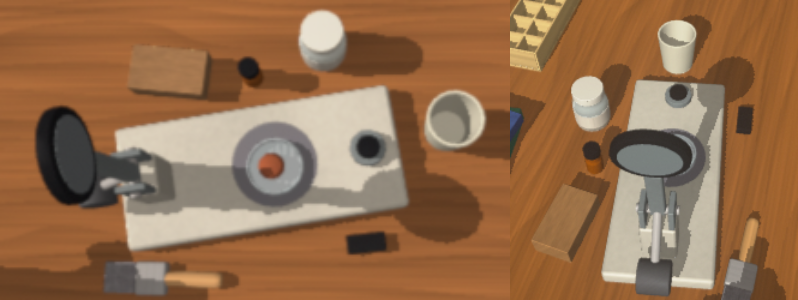

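The lens arm is raised against its stop (68,155). The dish is in place at (273,165), the switch has sprung back up at (368,147), and everything else is where it was.

```bash
python3 -c "
from rig import manip
print(manip.sign_off())"
```

```text
the job is handed in; nothing more can be done
None
```

The job is handed in at about 16 s: I raised the lens arm by pushing its counterweight down (the first push slipped off, the second tipped it to its stop), then pressed the switch to its bottom stop and moved clear, with the dish and everything else showing no visible movement.

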